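Spread a snap ring over a shaker drive's stub and hold it at the groove

TASK

The shaker drive's pulley needs its snap ring back. Squeeze the handles of the spreading pliers waiting in the loading stand so that they spread the ring, lift pliers and ring out together, bring the ring in from above over the end of the drive's upright shaft stub and lower it until it lies level inside the groove, with the stub in its middle. Finish while still holding the pliers squeezed and the ring spread there, carried by the robot alone and not resting on the pulley or the stub; leave the bottle, the dishes and the glove box alone.

Things in the scene. Friction and masses are not known exactly. Their poses are not given: they have to be found in the camera images.
- pliers_grip (a point): Midway between the two black handles of the upright pliers, half-way up them; 136 mm above the table at the start. z up along the pliers, y from handle to handle (squeeze along y), x towards the ring. Handles 18 mm wide (x), 8 thick, 34 tall. Outside width here: 51 mm free (59 at their tops), 32 fully squeezed, then parallel. The cross plate's top is 36 mm below: keep fingers above it.
- pliers: Spreading pliers, steel, about 150 g, standing loose and tips down in the stand's fork. Origin on the 89 x 14 mm cross plate that rests on the fork, 39 mm below pliers_grip, same axes; the tips end 66 mm below the origin. The plate sits between 5 mm stops: lift straight up 75 mm before moving sideways, so that the ring clears fork and boss too.
- pliers_left (a joint): Turn of one plier lever (rad): 0 = handles apart, tips together (start); 0.25 = fully squeezed, on the stop. The other lever turns equally. Spring: about 2 N per handle starts it, about 10 N holds it fully squeezed with the ring on. Squeeze with about 25 N to the stop and keep it.
- ring_centre (a point): Middle of the snap ring's opening, half-way through its 3 mm thickness. z = ring axis (up), x from the lugs (at the pliers) to the closed back. At the start 17.5 mm from the pliers' centre plane on their +x side and 99 mm below pliers_grip. Squeezing draws it up to 5 mm nearer; then it stays with the pliers. Closed, it cannot pass the 30 mm stub; spread, it clears it by about 3 mm.
- ring: Dark steel snap ring, 40 g, 46 mm across, loose, lying flat on the stand's ledge, the plier tips already between its two 14 mm tall lugs. Origin at the middle of its opening on its underside, axes as ring_centre. Squeezed pliers press the lugs outward and lips on the tips carry the ring; let go, it springs shut and may fall.
- ring_left (a joint): How far one half of the ring has opened about its back (rad): 0 = closed (start), about 0.28 with the pliers fully squeezed; over 0.18 counts as spread. The other half opens equally.
- groove (a point): Middle of the groove, on the axis of the upright 30 mm steel shaft stub on the drive, 78 mm above the table. z up. Groove 8 mm wide (4 above and below), 24 mm in diameter. Stub's top 18 mm above this point, 2.5 mm chamfer. The 72 mm pulley's top face is 8 mm below; with the ring level here the plier tips clear it by 4 mm. The ring may come in at any yaw.
- drive: Shaker drive, cover off, bolted down: white box 150 x 120 x 50 mm, aluminium pulley and upright stub on top. Stands left or right in front of the robot, the stand on the other side. Origin on the table under the stub's axis.
- stand: Loading stand, bolted down: grey base 125 x 108 x 10 mm, aluminium post (at -x) and fork, its top 94 mm above the table, carrying the pliers; on the +x side a 35 mm high ledge carrying the ring round a boss 18 mm in diameter, 4 mm high. Origin on the table under the pliers, axes as theirs at the start.
- wash_bottle: White plastic bottle, 66 mm in diameter, 170 mm tall, a bystander. Origin at the centre of its underside.
- dishes: Two stacked culture dishes, 90 mm in diameter, 30 mm tall together, a bystander. Origin at the centre of the underside.
- glove_box: Cardboard glove box 130 x 240 x 80 mm, a bystander. Origin at the centre of its underside.
Things that resemble listed ones, but are neither listed nor needed, are in the scene too. What is shaped like the drive but green is not meant.

How it is judged:
By the outcome, as a careful person would: the job done as asked, in the order asked, and still so for the second after the job is handed in, while the arm keeps its last pose, push and grip.
It also fails if it takes over 45 s, if anything falls off the work surface, if the arm or the gripper's body presses on something with over 40 N, if the wrist force passes 120 N, or if a joint passes its speed limit or range.

ROBOT

A 6-joint arm with a two-finger parallel gripper is mounted at the origin on the work surface. World frame = base frame: x ahead of the robot, y to its left, z up, the work surface at z = 0. Lengths are in mm, angles in rad, forces in N, time in s.
With the tool pointing down it reaches from about 275 to 1000 mm from the base axis. Payload 8.4 kg.
Tool frame: the origin (TCP) lies between the finger pads; the fingertips stand 22 mm ahead of it and the grasp point (between the pads) lies 3 mm ahead of it; z points along the fingers, y is the line along which they close (so a half turn about z gives the same grasp; the last joint's range is limited). The gripper opens to 85 mm and grips with 20 to 120 N. Pads are 22 mm wide; open, the fingers measure 114 mm over their backs; the gripper's body (76 mm by 85 mm) begins 54 mm behind the grasp point. The pads swing forward as they close: fully open they stand 13 mm farther back than shut.
Start: joints at [-1.185, 0.353, 1.633, -0, 1.155, -0.002], TCP at [236.344, -578.593, 253.281] pointing down, gripper open.
Joint ranges: [-2.63, 2.63], [-0.92, 2.1], [0.06, 2.66], [-1.3, 4.44], [0, 2.69], [-3.02, 3.02]. Speed limits (rad/s): [2.22, 2.22, 2.79, 3.14, 3.14, 3.14].

INTERFACE

Orientations are given as [roll, pitch, yaw] about the fixed x, y, z axes, in that order (R = Rz(yaw) Ry(pitch) Rx(roll)).
In Python, from rig import r, grab_frame gives the robot as it stands.
- The arm moves only by the shell command python3 -m inch 'ROWS' [FORCE]. ROWS is JSON, a list of rows, each a list of 7 numbers: the turn, a rotation vector about the tool's x, y, z as a fraction of full scale, then the shift along the tool's x, y, z as a fraction of full scale, then the closure, from 0 (fully open) to 1 (shut). In form: [[rx, ry, rz, dx, dy, dz, fingers], ...]. A call has 1 to 8 rows; each row shifts and turns the commanded pose from where the row before left it, along the tool's axes as they then stand; what a row does not reach is not made up. Full scale, the value 1, is 2.5 cm for a shift and pi rad for a turn. A row lasts 1/12 s, in which the tool goes at most 41.7 mm and 7.16 degrees, less where a joint would pass 70% of its speed; a pose out of reach is approached as far as the arm can. A call with a number of a shift or a turn outside -1 to 1 is refused whole. A call with a gripper value outside its range is refused whole. The fingers move at their own pace and stop on an object; FORCE is the grip in N (left out, the last holds). Time passes only in rows, so rows that do not move let the fingers close. It gives the time, the measured TCP pose, the force, the opening and the grip force at its end, in the units of the state.
- r.sense(): the state, without advancing time (a new reading comes with each control period).
- grab_frame(name): name is "scene" or "top"; returns a dict with "pixels" (420x560x3 uint8, red, green, blue), "z_map" (420x560 float32, mm along the optical axis (not along the pixel's ray), 0 where there is no reading), "vertical_fov" (degrees; the focal length in pixels is half the picture's height over the tangent of half this angle, whatever the lens; pixels are square), "cx", "cy" (the principal point, pixels), "dist" ([k1, k2, p1, p2, k3] as OpenCV has them; the pictures are not rectified), "cam_to_world" (4x4, takes a point from camera to world coordinates). Camera axes: x right, y down, z forward; pixel columns grow to the right and rows downward; lengths in mm; the calibration is good to about 2 mm. A picture is of the moment at which its call begins.
- r.sign_off(): hands the job in; it is judged then, once.
The state is a dict: "clock": time; "qpos": joint angles; "qvel": joint speeds; "joint_efforts": joint torques, N m; "eef_pos": TCP position; "tcp_rot": TCP orientation; "contact_force": force on the tool from outside, world axes, zero at the start; "wrist_torque": the same for the moment, N m; "opening": opening from 0.0 (shut) to 1.0 (fully open); "grasp_force": force on a finger pad.
Only numpy, scipy, OpenCV 4.12 (cv2) and the standard library are available. Lean on these libraries where they do the work, as an engineer would, in place of code of your own. Each camera call takes 0.05 s, during which the arm holds its last target. There are 200 camera calls.

## Working session

There is one attempt and no reset: what is moved stays moved. The work goes in short steps, Python scripts to look and compute and a shell command to move; the robot and the scene stay as the last step left them, time stands still between calls to the robot, and variables do not carry over. Pictures are saved under pics/ and viewed, at most 10 in all, crops included, and the job is handed in when it is done.

```bash
ls; mkdir -p pics
cat > h.py <<'E'
import numpy as np, cv2
from rig import r, grab_frame
def K(f):
    h=f["pixels"].shape[0]; fl=h/2/np.tan(np.radians(f["vertical_fov"])/2)
    return np.array([[fl,0,f["cx"]],[0,fl,f["cy"]],[0,0,1]])
def rays(f,uv):
    uv=np.asarray(uv,float).reshape(-1,1,2)
    n=cv2.undistortPoints(uv,K(f),np.array(f["dist"],float)).reshape(-1,2)
    return np.c_[n,np.ones(len(n))]
def cloud(f):
    h,w=f["z_map"].shape; u,v=np.meshgrid(np.arange(w),np.arange(h))
    d=rays(f,np.stack([u,v],-1).reshape(-1,2))*f["z_map"].reshape(-1,1)
    T=np.array(f["cam_to_world"]); P=d@T[:3,:3].T+T[:3,3]; P[f["z_map"].ravel()==0]=np.nan
    return P.reshape(h,w,3)
def onplane(f,uv,z):
    T=np.array(f["cam_to_world"]); d=rays(f,uv)@T[:3,:3].T; o=T[:3,3]
    return o+d*((z-o[2])/d[:,2:3])
def save(f,n,crop=None,s=1):
    p=f["pixels"][...,::-1]
    if crop: p=p[crop[1]:crop[3],crop[0]:crop[2]]
    cv2.imwrite("pics/"+n,cv2.resize(p,None,fx=s,fy=s,interpolation=cv2.INTER_CUBIC))
E
python3 - <<'E'
from h import *
for n in("scene","top"):
    f=grab_frame(n); save(f,n+"1.png"); print(n,f["vertical_fov"],f["cx"],f["cy"],f["dist"],np.round(f["cam_to_world"],3).tolist())
    np.savez(n+"1.npz",**f)
print(r.sense())
E
```

```text
pics
scene 57.17032709161883 279.6984429811677 204.4961649308928 [-0.04127887  0.          0.          0.          0.        ] [[0.481, 0.606, -0.633, 1227.131], [0.876, -0.347, 0.334, -367.129], [-0.017, -0.716, -0.698, 817.132], [0.0, 0.0, 0.0, 1.0]]
top 52.77985927004549 279.9494394751744 214.15555266353135 [-0.05588556  0.          0.          0.          0.        ] [[0.01, -0.989, 0.147, 376.943], [-1.0, -0.009, 0.003, -39.845], [-0.002, -0.147, -0.989, 1451.773], [0.0, 0.0, 0.0, 1.0]]
{'clock': 0.1, 'qpos': array([-1.18539130e+00,  3.53539153e-01,  1.63403317e+00,  3.11298878e-05,
        1.15519488e+00, -2.43444548e-03]), 'qvel': array([ 0.00087514, -0.00106783, -0.00151147, -0.00171747,  0.00164941,
        0.00040045]), 'joint_efforts': array([-1.73898003e-03, -6.06357980e+01, -3.42819500e+01, -1.28568490e-04,
        3.86850414e-03, -1.69908674e-05]), 'eef_pos': array([ 236.21339807, -578.23140521,  252.6729348 ]), 'tcp_rot': array([-3.14041818e+00, -3.13244161e-05,  3.87826869e-01]), 'contact_force': array([-0.43183149,  0.17978797,  0.00311192]), 'wrist_torque': array([-0.01069654, -0.06849492, -0.02575246]), 'grasp_force': 0.0, 'opening': 0.9976065134030004}
```

View pics/scene1.png

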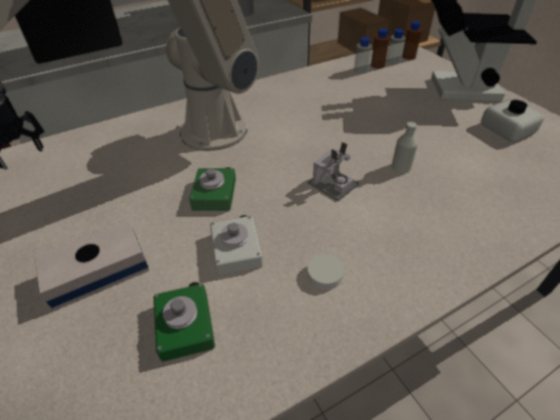

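View pics/top1.png

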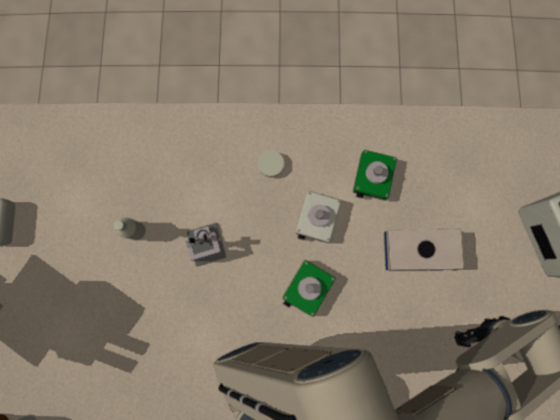

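The scene view shows the stand at about (335,172) and the white drive at (235,240). In the top view they are at about (205,243) and (320,215). Green lookalikes and the bystanders stand apart from them.

Run:
```python
from h import *
S=dict(np.load("scene1.npz"));T=dict(np.load("top1.npz"))
a=S["pixels"][130:210,295:375,::-1]; b=T["pixels"][215:275,175:255,::-1]
c=S["pixels"][205:280,200:280,::-1]; d=T["pixels"][185:250,285:355,::-1]
z=lambda i:cv2.resize(i,(400,300),interpolation=cv2.INTER_CUBIC)
cv2.imwrite("pics/crops.png",np.vstack([np.hstack([z(a),z(b)]),np.hstack([z(c),z(d)])]))
for n,f,(x0,y0,x1,y1),(X0,Y0,X1,Y1) in(("scene",S,(295,130,375,210),(200,205,280,280)),("top",T,(175,215,255,275),(285,185,355,250))):
    P=cloud(f)
    A=P[y0:y1,x0:x1].reshape(-1,3); B=P[Y0:Y1,X0:X1].reshape(-1,3)
    print(n,"table z",np.nanpercentile(P[250:300,150:200,2],[5,50,95]))
    for lo,hi in((5,20),(28,45),(85,105),(110,170)):
        m=(A[:,2]>lo)&(A[:,2]<hi);q=A[m]
        if len(q): print("stand",lo,hi,m.sum(),q.mean(0).round(1),cv2.minAreaRect(q[:,:2].astype(np.float32)))
    for lo,hi in((42,58),(62,78),(88,104)):
        m=(B[:,2]>lo)&(B[:,2]<hi);q=B[m]
        if len(q): print("drive",lo,hi,m.sum(),np.median(q,0).round(1),cv2.minEnclosingCircle(q[:,:2].astype(np.float32)),cv2.minAreaRect(q[:,:2].astype(np.float32)))
```

```text
scene table z [-3.16851362 -0.27610883 51.01897677]
stand 5 20 526 [503.1 202.6   9.9] ((497.6585998535156, 197.6303253173828), (126.3019790649414, 169.7413787841797), 5.390215873718262)
stand 28 45 235 [506.7 214.3  35.6] ((498.3132629394531, 209.5940399169922), (94.83078002929688, 92.95726776123047), 8.418000221252441)
stand 85 105 326 [480.6 203.7  94.5] ((474.3512268066406, 213.18955993652344), (68.01537322998047, 103.42039489746094), 16.73050880432129)
stand 110 170 132 [495.3 221.  133.7] ((494.95843505859375, 219.00277709960938), (20.659751892089844, 59.27237319946289), 19.752609252929688)
drive 42 58 1496 [ 609.5 -173.9   49.2] ((582.8833618164062, -164.33883666992188), 92.19389343261719) ((579.291259765625, -163.486328125), (120.01508331298828, 156.6741943359375), 73.82264709472656)
drive 62 78 354 [ 591.4 -170.5   69.6] ((580.7982177734375, -164.39955139160156), 37.1419563293457) ((582.1818237304688, -164.17489624023438), (70.94136810302734, 70.40343475341797), 72.22470092773438)
drive 88 104 90 [ 584.3 -164.9   94.8] ((583.6871948242188, -163.59268188476562), 16.5187606811
[... 611 characters left out ...]
52679443359375, 218.02978515625), (17.272228240966797, 59.05097961425781), 14.609989166259766)
drive 42 58 1198 [ 572.6 -159.7   49.5] ((591.4492797851562, -192.5825653076172), 126.54306030273438) ((601.0621337890625, -172.37034606933594), (139.0288848876953, 234.8755340576172), 64.5643081665039)
drive 62 78 293 [ 577.5 -161.3   69.6] ((580.1179809570312, -162.76792907714844), 35.77692413330078) ((580.493896484375, -162.80010986328125), (70.02070617675781, 67.35615539550781), 89.09893798828125)
drive 88 104 67 [ 579.8 -162.2   95.2] ((580.2245483398438, -162.28955078125), 14.878640174865723) ((580.0646362304688, -162.2489776611328), (26.615903854370117, 26.84241485595703), 87.49341583251953)
```

View pics/crops.png

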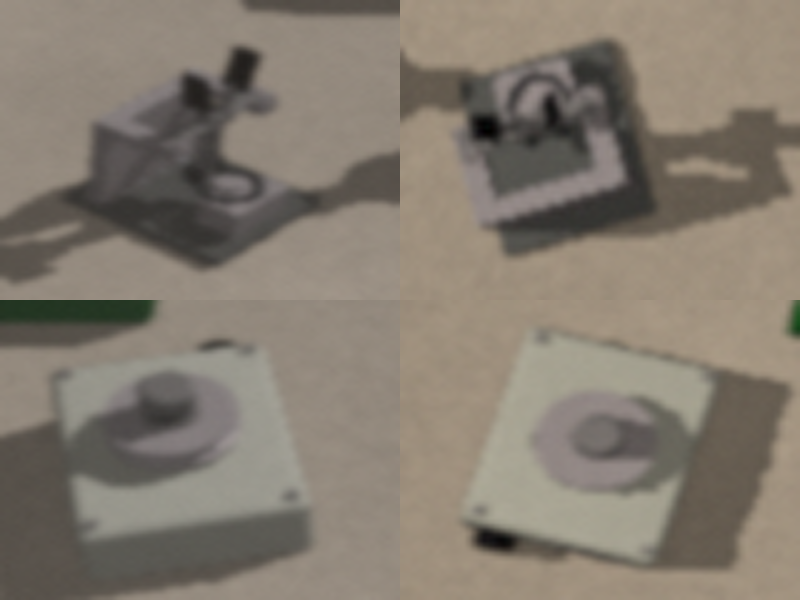

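The crops agree with the point clouds. The pliers are at about (493,218.5), yaw about 16.9°, with the ring on the +x side. The stub axis is at about (582.5,-163.5), heights match (94/50/70/95), and the two cameras differ by 3–4 mm. Moving towards a hover over the pliers.

```bash
python3 -m inch '[[0,0,0.03,0.3,-0.4,0,0],[0,0,0,0.6,-0.9,0,0],[0,0,0,0.6,-0.9,0,0],[0,0,0,0.6,-0.9,0,0],[0,0,0,0.6,-0.9,0,0],[0,0,0,0.6,-0.9,0,0],[0,0,0,0.6,-0.9,0,0],[0,0,0,0.6,-0.9,0,0]]' 25
python3 -m inch '[[0,0,0,0.7,-0.9,0,0],[0,0,0,0.7,-0.9,0,0],[0,0,0,0.7,-0.9,0,0],[0,0,0,0.7,-0.9,0,0],[0,0,0,0.7,-0.9,0,0],[0,0,0,0.7,-0.9,0,0],[0,0,0,0.7,-0.9,0,0],[0,0,0,0.7,-0.9,0,0]]'
python3 -m inch '[[0,0,0,0.6,-0.9,0,0],[0,0,0,0.6,-0.9,0,0],[0,0,0,0.6,-0.9,0,0],[0,0,0,0.6,-0.9,0,0],[0,0,0,0.6,-0.9,0,0],[0,0,0,0.6,-0.9,0,0],[0,0,0,0.4,-0.6,0,0],[0,0,0,0,0,0,0]]'
```

```text
clock: 0.77
eef_pos: [294.4, -383.9, 253.0]
tcp_rot: [-3.141, 0.0, 0.293]
contact_force: [1.1, 0.9, 0.5]
opening: 0.999
grasp_force: 0.0
clock: 1.43
eef_pos: [376.4, -171.1, 253.2]
tcp_rot: [-3.141, 0.0, 0.293]
contact_force: [0.5, -1.0, -0.1]
opening: 0.998
grasp_force: 0.0
clock: 2.1
eef_pos: [429.3, 2.4, 253.2]
tcp_rot: [-3.141, -0.001, 0.296]
contact_force: [1.3, -1.0, -0.7]
opening: 1.002
grasp_force: 0.0
```

```bash
python3 -m inch '[[0,0,0,0.5,-0.8,0,0],[0,0,0,0.6,-0.9,0,0],[0,0,0,0.6,-0.9,0,0],[0,0,0,0.6,-0.9,0,0],[0,0,0,0.6,-0.9,0,0],[0,0,0,0.6,-0.9,0,0],[0,0,0,0.6,-0.9,0,0],[0,0,0,0.6,-0.9,0,0]]'
python3 -m inch '[[0,0,0,0.23,-0.44,0.4,0],[0,0,0,0,0,0.8,0],[0,0,0,0,0,0.8,0],[0,0,0,0,0,0.1,0],[0,0,0,0,0,0,0]]'
python3 - <<'E'
from h import *
f=grab_frame("scene");save(f,"s2.png",(285,70,385,205),4);print(r.sense()["eef_pos"],r.sense()["tcp_rot"])
a=f["pixels"][80:200,285:385,::-1]; g=grab_frame("top"); b=g["pixels"][190:290,165:265,::-1]
cv2.imwrite("pics/c2.png",np.hstack([cv2.resize(a,(400,480),interpolation=cv2.INTER_CUBIC),cv2.resize(b,(400,400),interpolation=cv2.INTER_CUBIC)[:480] if 0 else cv2.resize(b,(400,480),interpolation=cv2.INTER_CUBIC)]))
E
```

```text
clock: 2.77
eef_pos: [489.9, 204.3, 253.0]
tcp_rot: [3.141, 0.001, 0.293]
contact_force: [0.1, -0.8, 0.1]
opening: 1.0
grasp_force: 0.0
clock: 3.18
eef_pos: [490.9, 214.8, 199.2]
tcp_rot: [3.141, 0.004, 0.293]
contact_force: [-0.0, 0.1, -0.1]
opening: 1.001
grasp_force: 0.0
[491.78742207 215.20761851 200.48099021] [3.14122918e+00 1.56613116e-03 2.93118254e-01]
```

View pics/c2.png

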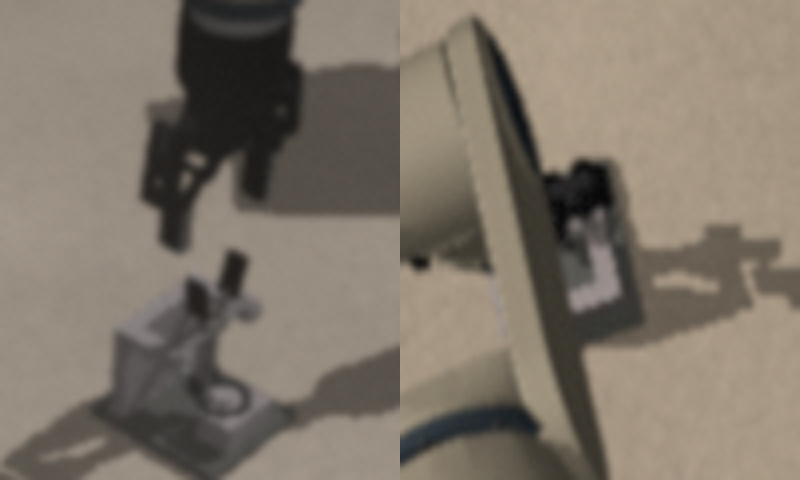

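The gripper hovers squarely over the pliers in the scene view, with the fingers straddling the handles. Next I compare fingers and handles in this one camera.

Run:
```python
from h import *
f=grab_frame("scene");P=cloud(f)[70:205,285:385].reshape(-1,3);s=r.sense()
t=s["eef_pos"];yaw=s["tcp_rot"][2];print(t.round(1),yaw)
c,sn=np.cos(yaw),np.sin(yaw)
L=np.c_[(P[:,:2]-t[:2])@[c,sn],(P[:,:2]-t[:2])@[-sn,c],P[:,2]]  # pliers axes about TCP
for n,lo,hi in(("fingers",168,215),("handles low",113,135),("handles high",135,160)):
    for sg in(1,-1):
        q=L[(L[:,2]>lo)&(L[:,2]<hi)&(L[:,1]*sg>0)&(abs(L[:,1])<75)&(abs(L[:,0])<40)]
        print(n,sg,len(q),np.percentile(q,[3,50,97],axis=0).round(1).tolist())
```

```text
[492.7 215.8 201.7] 0.2930236998324438
fingers 1 50 [[-9.6, 40.7, 193.4], [1.9, 43.8, 204.4], [12.1, 48.4, 214.5]]
fingers -1 44 [[-5.8, -57.9, 192.0], [6.6, -52.8, 205.2], [11.4, -44.3, 213.3]]
handles low 1 37 [[-5.7, 16.4, 116.0], [4.5, 19.7, 125.5], [11.3, 26.3, 133.7]]
handles low -1 23 [[-4.5, -21.9, 115.7], [5.8, -18.4, 125.2], [12.0, -13.1, 134.2]]
handles high 1 35 [[-5.2, 21.8, 135.3], [3.7, 24.7, 143.0], [12.2, 32.1, 149.9]]
handles high -1 30 [[-5.4, -25.0, 135.1], [4.5, -22.2, 144.3], [11.6, -18.4, 150.4]]
```

```bash
python3 -m inch '[[0,0,0,0.08,-0.12,0.4,0],[0,0,0,0,0,0.6,0],[0,0,0,0,0,0.6,0],[0,0,0,0,0,0.5,0],[0,0,0,0,0,0.35,0],[0,0,0,0,0,0,0],[0,0,0,0,0,0,0]]' 25
python3 -m inch '[[0,0,0,0,0,0,0.35],[0,0,0,0,0,0,0.35],[0,0,0,0,0,0,0.35],[0,0,0,0,0,0,0.35]]' 25
```

```text
clock: 3.92
eef_pos: [493.2, 219.6, 139.5]
tcp_rot: [3.142, 0.0, 0.294]
contact_force: [-0.1, 0.8, 0.4]
opening: 1.0
grasp_force: 0.0
clock: 4.25
eef_pos: [493.8, 219.8, 140.4]
tcp_rot: [-3.141, -0.002, 0.294]
contact_force: [-0.1, 0.3, 3.8]
opening: 0.654
grasp_force: 2.4
```

```bash
python3 -m inch '[[0,0,0,0,0,0,0.45],[0,0,0,0,0,0,0.5],[0,0,0,0,0,0,0.55],[0,0,0,0,0,0,0.6]]' 25;  python3 -m inch '[[0,0,0,0,0,0,1],[0,0,0,0,0,0,1],[0,0,0,0,0,0,1],[0,0,0,0,0,0,1]]' 25; python3 -m inch '[[0,0,0,0,0,0,1],[0,0,0,0,0,0,1],[0,0,0,0,0,0,1],[0,0,0,0,0,0,1]]' 25
```

```text
clock: 4.58
eef_pos: [494.1, 219.9, 140.7]
tcp_rot: [-3.141, -0.002, 0.294]
contact_force: [-0.5, -0.8, 8.8]
opening: 0.402
grasp_force: 7.0
clock: 4.92
eef_pos: [494.2, 219.9, 140.9]
tcp_rot: [-3.141, -0.002, 0.294]
contact_force: [-0.7, -0.2, 10.4]
opening: 0.361
grasp_force: 24.1
clock: 5.25
eef_pos: [494.2, 219.9, 140.9]
tcp_rot: [-3.141, -0.002, 0.294]
contact_force: [-0.1, -1.8, 10.6]
opening: 0.358
grasp_force: 24.1
```

```bash
python3 -m inch '[[0,0,0,0,0,-0.1,1],[0,0,0,0,0,-0.1,1],[0,0,0,0,0,-0.2,1],[0,0,0,0,0,-0.3,1],[0,0,0,0,0,-0.4,1],[0,0,0,0,0,-0.4,1],[0,0,0,0,0,-0.4,1],[0,0,0,0,0,-0.4,1]]' 25;  python3 -m inch '[[0,0,0,0,0,-0.4,1],[0,0,0,0,0,-0.4,1],[0,0,0,0,0,-0.3,1],[0,0,0,0,0,-0.15,1],[0,0,0,0,0,-0.05,1],[0,0,0,0,0,0,1],[0,0,0,0,0,0,1]]' 25
python3 - <<'E'
from h import *
f=grab_frame("scene");print(r.sense()["eef_pos"],r.sense()["tcp_rot"],r.sense()["contact_force"])
g=grab_frame("top")
np.savez("s3.npz",**f)
cv2.imwrite("pics/c3.png",np.hstack([cv2.resize(f["pixels"][70:190,285:385,::-1],(400,480),interpolation=cv2.INTER_CUBIC),cv2.resize(g["pixels"][190:290,165:265,::-1],(400,480),interpolation=cv2.INTER_CUBIC)]))
E
```

```text
clock: 5.92
eef_pos: [493.3, 219.6, 198.4]
tcp_rot: [-3.142, -0.001, 0.294]
contact_force: [0.4, -0.5, -2.3]
opening: 0.356
grasp_force: 25.4
clock: 6.5
eef_pos: [492.9, 219.4, 229.1]
tcp_rot: [3.142, 0.001, 0.294]
contact_force: [0.4, 0.8, -2.0]
opening: 0.365
grasp_force: 25.4
[492.85855415 219.39803023 228.9959574 ] [3.14149647e+00 9.53901266e-04 2.93541878e-01] [ 0.11940386 -0.40417295 -1.82669174]
```

View pics/c3.png

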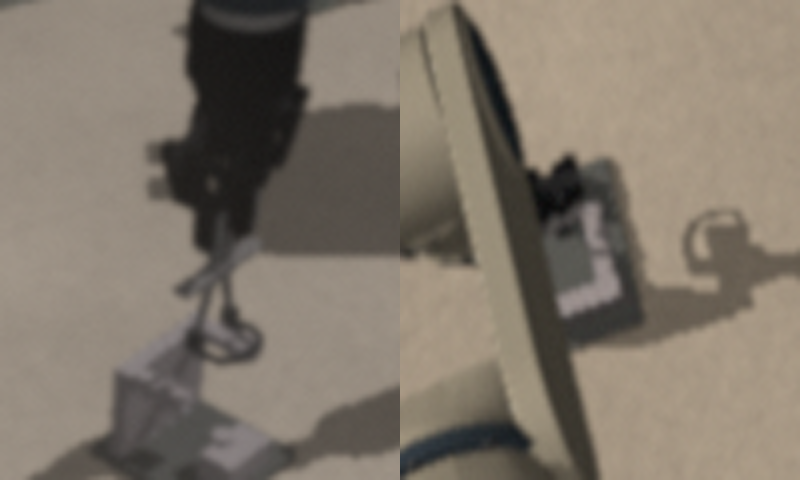

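The scene view shows pliers and ring hanging clear of the stand, with the spread ring at about crop (225,345). The force reads 1.9 N, which matches their weight. Travelling to above the stub.

```bash
python3 -m inch '[[0,0,0,0,0.2,0,1],[0,0,0,-0.08,0.4,0,1],[0,0,0,-0.08,0.6,0,1],[0,0,0,-0.08,0.8,0,1],[0,0,0,-0.08,0.8,0,1],[0,0,0,-0.08,0.8,0,1],[0,0,0,-0.08,0.8,0,1],[0,0,0,-0.08,0.8,0,1]]' 25;  python3 -m inch '[[0,0,0,-0.08,0.8,0,1],[0,0,0,-0.08,0.8,0,1],[0,0,0,-0.08,0.8,0,1],[0,0,0,-0.08,0.8,0,1],[0,0,0,-0.08,0.8,0,1],[0,0,0,-0.08,0.8,0,1],[0,0,0,-0.08,0.8,0,1],[0,0,0,-0.08,0.8,0,1]]' 25
python3 -m inch '[[0,0,0,-0.08,0.8,0,1],[0,0,0,-0.08,0.8,0,1],[0,0,0,-0.08,0.8,0,1],[0,0,0,-0.08,0.8,0,1],[0,0,0,-0.07,0.6,0,1],[0,0,0,0,0.3,0,1],[0,0,0,0,0,0,1],[0,0,0,0,0,0,1]]' 25
python3 - <<'E'
from h import *
f=grab_frame("scene");print(r.sense()["eef_pos"],r.sense()["tcp_rot"],r.sense()["contact_force"])
g=grab_frame("top")
np.savez("s4.npz",**f);np.savez("t4.npz",**g)
cv2.imwrite("pics/c4.png",np.hstack([cv2.resize(f["pixels"][170:270,195:275,::-1],(400,500),interpolation=cv2.INTER_CUBIC),cv2.resize(g["pixels"][165:265,280:360,::-1],(400,500),interpolation=cv2.INTER_CUBIC)]))
E
```

```text
clock: 7.27
eef_pos: [517.3, 89.2, 229.4]
tcp_rot: [3.141, 0.0, 0.293]
contact_force: [0.3, -0.1, -2.5]
opening: 0.361
grasp_force: 25.4
clock: 7.93
eef_pos: [548.0, -68.6, 229.4]
tcp_rot: [3.142, 0.0, 0.293]
contact_force: [0.2, -0.1, -2.4]
opening: 0.361
grasp_force: 25.4
clock: 8.6
eef_pos: [568.4, -167.7, 229.3]
tcp_rot: [-3.141, 0.0, 0.293]
contact_force: [-0.6, 0.5, -2.0]
opening: 0.36
grasp_force: 25.4
[ 568.3358769  -167.123503    229.33205056] [-3.14083320e+00  4.22806164e-04  2.93468286e-01] [ 0.04324159  0.40510051 -1.95355034]
```

View pics/c4.png

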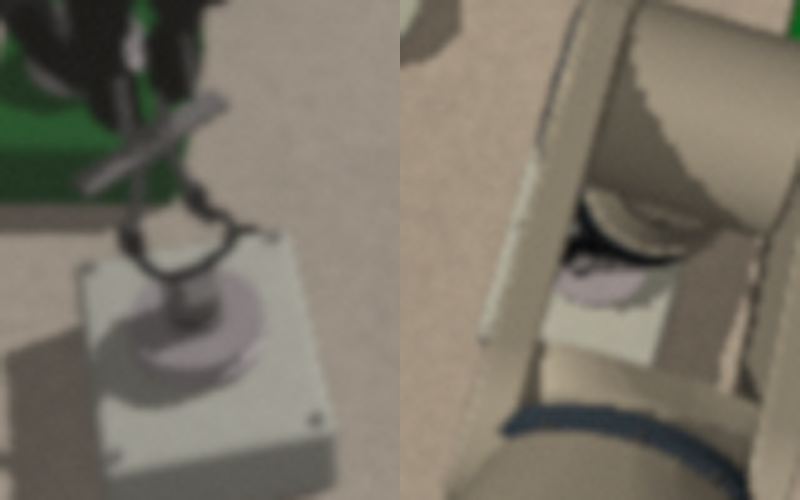

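The scene view shows the spread ring hanging just above the stub: front arc at crop (175,275), lugs at (130,240) and (195,195), stub top at about (190,295). The top view is mostly hidden by the arm, so I measure ring against stub in the scene camera.

```bash
cat > m.py <<'E'
from h import *
import sys
def meas(f,t,yaw,zr):
    R=np.array([[np.cos(yaw),np.sin(yaw)],[-np.sin(yaw),np.cos(yaw)]])
    P=cloud(f)[150:280,185:290]; L=P.copy(); L[...,:2]=(P[...,:2]-t[:2])@R.T; F=L.reshape(-1,3)
    near=(abs(F[:,0])<60)&(abs(F[:,1])<70)
    def st(n,m):
        q=F[m&near]; print(n,len(q),np.percentile(q,[2,50,98],axis=0).round(1).tolist() if len(q) else ""); return q
    st("stub top",(F[:,2]>90)&(F[:,2]<102)&(abs(F[:,0]-14)<25)&(abs(F[:,1])<25))
    st("plate",(F[:,2]>zr+50)&(F[:,2]<zr+68))
    q=st("ring",(F[:,2]>zr-5)&(F[:,2]<zr+6)&(F[:,0]>-10)&(F[:,0]<50)&(abs(F[:,1])<40))
    for x in range(-6,46,4):
        k=q[(q[:,0]>=x)&(q[:,0]<x+4)]
        if len(k): print("  x",x,"y",np.sort(k[:,1]).round(0).astype(int).tolist())
    return q
E
python3 - <<'E'
from m import *
f=dict(np.load("s4.npz"));s=r.sense();print(s["eef_pos"])
meas(f,s["eef_pos"],s["tcp_rot"][2],126)
P=cloud(f); t=f["pixels"].astype(int)
# stub top in the first, unobstructed picture (same camera)
S=dict(np.load("scene1.npz"));Q=cloud(S)[205:280,200:280].reshape(-1,3);q=Q[(Q[:,2]>92)&(Q[:,2]<100)]
yaw=.2934;R=np.array([[np.cos(yaw),np.sin(yaw)],[-np.sin(yaw),np.cos(yaw)]])
l=(q[:,:2]-s["eef_pos"][:2])@R.T;print("stub top orig",len(l),np.percentile(l,[1,50,99],axis=0).round(1),cv2.minEnclosingCircle(l.astype(np.float32)))
E
```

```text
[ 568.41721253 -166.87666361  229.42512304]
stub top 71 [[2.9, -14.8, 90.4], [17.7, -4.6, 94.6], [27.4, 9.9, 97.6]]
plate 193 [[-7.5, -45.1, 180.1], [2.0, -4.3, 187.0], [7.4, 41.1, 193.1]]
ring 99 [[-6.5, -28.2, 122.4], [19.0, -1.2, 127.8], [36.3, 24.5, 131.0]]
  x -6 y [-25, 15]
  x -2 y [-28, -27, -23, 15, 16, 19]
  x 2 y [-26, -25, -23, -22, -21, -21, -19, -18, 17, 17, 19, 21, 22, 23, 26]
  x 6 y [-23, -21, 18, 18, 19, 20, 20, 21]
  x 10 y [-28, -25, -24, 20, 21, 21, 23]
  x 14 y [-29, -28, -24, 22, 22, 25, 25]
  x 18 y [-28, -27, -25, -24, 22]
  x 22 y [-26, -24, -22, -21, 19, 23]
  x 26 y [-23, -19, -18, -14, 16, 16, 18, 20]
  x 30 y [-22, -20, -18, -16, -14, -12, -11, -9, -7, -4, -3, -1, 2, 3, 5, 9, 13, 14, 14, 17]
  x 34 y [-13, -10, -7, -7, -5, -1, 1, 2, 4, 7, 9, 10]
stub top orig 79 [[  0.7 -15.7]
 [ 15.1  -1.4]
 [ 27.3  13.8]] ((15.220964431762695, -1.1417878866195679), 16.272798538208008)
```

```bash
python3 -m inch '[[0,0,0,0.02,-0.02,0.1,1],[0,0,0,0.02,-0.01,0.2,1],[0,0,0,0,0,0.2,1],[0,0,0,0,0,0.2,1],[0,0,0,0,0,0.1,1],[0,0,0,0,0,0,1],[0,0,0,0,0,0,1]]' 25
cat > n.py <<'E'
from m import *
from scipy.optimize import least_squares
s=r.sense();t=s["eef_pos"];yaw=s["tcp_rot"][2];print(t,s["contact_force"].round(1),s["opening"])
fs=[grab_frame("scene") for _ in range(4)];np.savez("s5.npz",**fs[0])
f=dict(fs[0]);f["z_map"]=np.median([x["z_map"] for x in fs],0)
zr=t[2]-103.2
meas(f,t,yaw,zr)
# stub and pulley circles from first picture, same camera
R=np.array([[np.cos(yaw),np.sin(yaw)],[-np.sin(yaw),np.cos(yaw)]])
Q=cloud(dict(np.load("scene1.npz")))[205:280,200:280].reshape(-1,3)
for n,lo,hi,rad in(("stub",84,99,15),("pulley",60,72,36)):
    q=Q[(Q[:,2]>lo)&(Q[:,2]<hi)]; l=((q[:,:2]-t[:2])@R.T).astype(np.float32)
    h=cv2.convexHull(l).reshape(-1,2)
    for loss in("linear","soft_l1"):
        print(n,least_squares(lambda c:np.hypot(*(h-c).T)-rad,h.mean(0),loss=loss).x.round(1),"free",least_squares(lambda c:np.hypot(*(h-c[:2]).T)-c[2],[*h.mean(0),rad],loss=loss).x.round(1))
cv2.imwrite("pics/c5.png",cv2.resize(np.median([x["pixels"] for x in fs],0).astype(np.uint8)[180:270,195:275,::-1],(640,600) if 0 else (533,600),interpolation=cv2.INTER_CUBIC))
E
python3 n.py
```

```text
clock: 9.28
eef_pos: [569.3, -166.6, 209.2]
tcp_rot: [-3.141, 0.0, 0.294]
contact_force: [0.7, 0.3, -2.3]
opening: 0.361
grasp_force: 25.4
[ 569.29108374 -166.61390575  209.2150218 ] [ 0.7  0.3 -2.3] 0.36100711387098294
stub top 68 [[-0.2, -22.2, 91.5], [10.5, -1.5, 95.4], [26.2, 19.4, 101.0]]
plate 185 [[-6.4, -44.1, 160.4], [3.0, -4.4, 167.2], [7.4, 41.6, 172.8]]
ring 96 [[-4.6, -27.1, 102.1], [19.1, -1.5, 107.6], [36.7, 25.0, 110.8]]
  x -6 y [-26, -26, -25, 17, 17]
  x -2 y [-25, 15, 16, 17]
  x 2 y [-25, -25, -24, -23, -19, 16, 18, 18, 20, 21, 24, 24]
  x 6 y [-24, -23, -22, -19, -19, 18, 20, 20, 22, 22, 23]
  x 10 y [-28, -26, -25, 20, 21, 22, 25, 27]
  x 14 y [-28, -27, 22, 23, 26]
  x 18 y [-27, -25, -22, 22, 24, 25]
  x 22 y [-26, -25, -23, -22, 23]
  x 26 y [-26, -23, -22, -21, -18, 19, 20]
  x 30 y [-20, -17, -17, -15, -13, -11, -6, -4, -1, 2, 8, 12, 14, 14, 16]
  x 34 y [-17, -13, -11, -10, -8, -6, -6, -3, -2, 0, 2, 4, 4, 6, 8, 9, 13]
stub [13.3 -1.7] free [13.4 -1.7 14.9]
stub [12.9 -1.5] free [13.  -1.5 14.7]
pulley [12.  -0.9] free [12.  -0.9 36.1]
pulley [12.  -0.9] free [12.  -0.9 36.1]
```

View pics/c5.png

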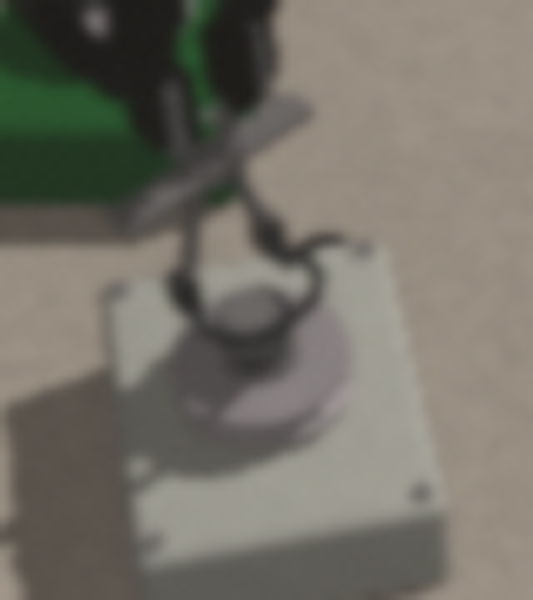

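The ring sits concentrically over the stub in the scene view. Both are within about 1 mm of each other in the same camera. Lowering in stages, watching the force.

```bash
python3 -m inch '[[0,0,0,-0.01,0,0.1,1],[0,0,0,-0.01,0,0.1,1],[0,0,0,0,0,0.1,1],[0,0,0,0,0,0.1,1],[0,0,0,0,0,0.1,1],[0,0,0,0,0,0,1]]' 25
```

```text
clock: 9.98
eef_pos: [568.6, -166.7, 196.3]
tcp_rot: [-3.141, 0.001, 0.294]
contact_force: [0.5, -0.5, -2.1]
opening: 0.361
grasp_force: 25.4
```

```bash
python3 -m inch '[[0,0,0,0,0,0.1,1],[0,0,0,0,0,0.1,1],[0,0,0,0,0,0.1,1],[0,0,0,0,0,0.1,1],[0,0,0,0,0,0.1,1],[0,0,0,0,0,0.06,1],[0,0,0,0,0,0,1],[0,0,0,0,0,0,1]]' 25
sed -i 's/c5.png/c6.png/' n.py; python3 n.py
```

```text
clock: 10.65
eef_pos: [568.9, -166.8, 182.9]
tcp_rot: [-3.142, 0.0, 0.294]
contact_force: [-0.3, -0.1, -1.7]
opening: 0.356
grasp_force: 25.4
[ 568.92563276 -166.83228669  182.93789544] [-0.3 -0.1 -1.7] 0.35581084869098156
stub top 115 [[-4.9, -23.3, 90.8], [10.8, -2.8, 94.9], [26.5, 20.4, 99.8]]
plate 180 [[-6.7, -44.3, 134.5], [2.7, -4.2, 140.9], [7.2, 42.5, 145.9]]
ring 102 [[-3.0, -26.7, 76.0], [24.1, -6.7, 81.3], [36.6, 24.8, 85.2]]
  x -6 y [-24]
  x 2 y [-25, -25, -24, -23, -23, -21, -19, 20, 24, 25]
  x 6 y [-25, -23, -19, -18, -15, 20, 21, 23]
  x 10 y [-27, -27, -24, -22, -15, 21, 21, 25, 27]
  x 14 y [-27, -25, -23, -15, -14, -11, 22, 23, 25, 26]
  x 18 y [-26, -25, -23, -21, -10, -8, -6, 24]
  x 22 y [-25, -24, -7, -4, 5, 6, 19, 21, 24]
  x 26 y [-23, -23, -22, -20, -19, -5, -3, -2, 1, 18, 19, 22]
  x 30 y [-20, -18, -17, -13, -12, -8, -2, -1, 1, 3, 6, 9, 11, 12, 15, 16]
  x 34 y [-16, -16, -13, -11, -10, -8, -6, -4, -4, -1, 1, 2, 4, 5, 6, 10, 15]
stub [13.7 -1.6] free [13.8 -1.6 14.9]
stub [13.3 -1.4] free [13.4 -1.4 14.7]
pulley [12.4 -0.8] free [12.4 -0.8 36.1]
pulley [12.4 -0.8] free [12.4 -0.8 36.1]
```

View pics/c6.png

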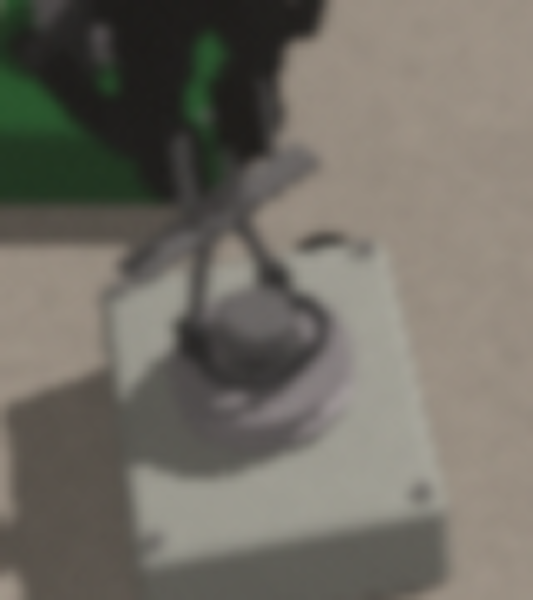

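The ring now surrounds the stub, with its front arc at about (255,380) below the stub top and no contact force. Checking its height and level on the arc.

Run:
```python
from m import *
s=r.sense();t=s["eef_pos"];yaw=s["tcp_rot"][2];print(t)
R=np.array([[np.cos(yaw),np.sin(yaw)],[-np.sin(yaw),np.cos(yaw)]])
def L(f):
    P=cloud(f)[150:280,185:290];P[...,:2]=(P[...,:2]-t[:2])@R.T;return P.reshape(-1,3)
fs=[grab_frame("scene") for _ in range(8)]
F=np.vstack([L(f) for f in fs]); c=np.array([13.3,-1.2]);rad=np.hypot(*(F[:,:2]-c).T)
m=(rad>18)&(rad<28)&(F[:,2]>74)&(F[:,2]<88)&(F[:,0]>8);q=F[m]
print("ring arc z pct",np.percentile(q[:,2],[10,25,50,75,90]).round(1))
A=np.c_[q[:,:2]-c,np.ones(len(q))];w=np.linalg.lstsq(A,q[:,2],rcond=None)[0];print("plane slopes x,y, z:",w.round(3),len(q))
for n,k in(("back",q[:,0]>30),("+y",q[:,1]>17),("-y",q[:,1]<-19)):print(n,np.median(q[k,2]).round(1),k.sum())
S=L(dict(np.load("scene1.npz")));rs=np.hypot(*(S[:,:2]-c).T)
print("stub top",np.median(S[(rs<10)&(S[:,2]>90),2]),"pulley top",np.median(S[(rs>22)&(rs<33)&(S[:,2]>60)&(S[:,2]<80),2]))
print("stub top now",np.median(F[(rad<10)&(F[:,2]>91)&(F[:,2]<100),2]))
```

```text
[ 569.04507941 -166.85372442  183.19041824]
ring arc z pct [78.9 80.1 81.3 82.2 83.2]
plane slopes x,y, z: [5.0000e-03 7.0000e-03 8.1116e+01] 528
back 81.2 248
+y 81.5 124
-y 81.2 151
stub top 95.54393440850617 pulley top 69.631861447206
stub top now 95.48452056220827
```

Level, and about 2 mm high. Lowering a final 2 mm.

```bash
python3 -m inch '[[0,0,0,0,0,0.04,1],[0,0,0,0,0,0.03,1],[0,0,0,0,0,0,1],[0,0,0,0,0,0,1],[0,0,0,0,0,0,1],[0,0,0,0,0,0,1]]' 25
python3 - <<'E'
from m import *
s=r.sense();t=s["eef_pos"];yaw=s["tcp_rot"][2];print(t,s["contact_force"],s["wrist_torque"])
R=np.array([[np.cos(yaw),np.sin(yaw)],[-np.sin(yaw),np.cos(yaw)]])
def L(f):
    P=cloud(f)[150:280,185:290];P[...,:2]=(P[...,:2]-t[:2])@R.T;return P.reshape(-1,3)
F=np.vstack([L(grab_frame("scene")) for _ in range(6)]);c=np.array([13.3,-1.2]);rad=np.hypot(*(F[:,:2]-c).T)
q=F[(rad>18)&(rad<28)&(F[:,2]>73)&(F[:,2]<87)&(F[:,0]>8)]
print(np.percentile(q[:,2],[10,50,90]),np.median(q[q[:,0]>30,2]),"y ext",np.percentile(q[:,1],[2,98]),"x back",np.percentile(q[:,0],98))
E
```

```text
clock: 11.75
eef_pos: [568.9, -166.8, 181.3]
tcp_rot: [-3.142, 0.0, 0.294]
contact_force: [-1.1, -0.1, -2.4]
opening: 0.357
grasp_force: 25.4
[ 568.94249556 -166.82627427  181.29163314] [-1.08433329 -0.09109564 -2.38646072] [ 0.00920597 -0.02042662 -0.0400721 ]
[77.13285984 79.56991057 81.32641994] 79.47608685884245 y ext [-26.9193099   24.94135987] x back 36.97559252183987
```

```bash
python3 -c "
from rig import r
print(r.sense()['contact_force']);print(r.sign_off())"
```

```text
[-0.21493517 -0.10146198 -2.11296547]
the job is handed in; nothing more can be done
None
```

Job handed in at about 12 s, with the pliers still squeezed at 25 N. By the scene camera, the spread ring is level in the groove (centre about 78.5 mm up), about 1 mm off the stub's axis at most, and only the pliers' and ring's own weight shows at the wrist.

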